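# Reset the headphone amplifier and set it two clicks up

## Robot

A 6-joint arm with a two-finger parallel gripper is mounted at the origin on a cart in front of the work surface, level with it; the furniture and walls round the work are solid. World frame = base frame: x ahead of the robot, y to its left, z up, the work surface at z = 0. Lengths are in m, angles in rad, forces in N, time in s.
With the tool pointing down it reaches from about 0.3 to 0.775 m from the base axis. Payload 14.6 kg.
Tool frame: the origin (TCP) lies on the centre line of the jaws, within the pads' length; the fingertips stand ctrl.tcp_to_tips ahead of it and the grasp point (between the pads) lies 2 mm behind it (ctrl.tcp_to_tips is the distance from the TCP to the fingertips, in m); z points along the fingers, y is the line along which they close (so a half turn about z gives the same grasp; the last joint's range is limited). The gripper opens to 94 mm and grips with 3 to 60 N. Pads are 16 mm wide; open, the fingers measure 119 mm over their backs; the gripper's body (75 mm by 177 mm) begins 78 mm behind the grasp point.
Start: joints at [-0.067, 0.3, 1.521, -0, 1.321, -0.067], TCP at [0.55, -0, 0.196] pointing down, gripper open.
Joint ranges: [-3.03, 3.03], [-0.79, 2.21], [0.23, 2.52], [-1.04, 4.18], [0, 3.07], [-2.55, 2.55]. Speed limits (rad/s): [2.22, 2.22, 2.57, 3.14, 3.14, 3.14].

## Interface

Orientations are given as [roll, pitch, yaw] about the fixed x, y, z axes, in that order (R = Rz(yaw) Ry(pitch) Rx(roll)).
In Python, from station import telemetry, viewer, hand_in, ctrl gives the robot as it stands.
- The arm moves only by the tool step_arm, never from a script. Its argument "plan" is a list of rows, each an object of numbers: "dx", "dy", "dz": the shift along the tool's x, y, z scaled (see below); "rx", "ry", "rz": the turn, a rotation vector about the tool's x, y, z scaled (see below); "claw": the closure, from 0 (fully open) to 1 (shut). In form: [{"dx": .., "dy": .., "dz": .., "rx": .., "ry": .., "rz": .., "claw": ..}, ...]. A call has 1 to 10 rows; each row shifts and turns the commanded pose from where the row before left it, along the tool's axes as they then stand; what a row does not reach is not made up. The controller multiplies each number of a shift by 0.1 m and each number of a turn by 90 degrees. A row lasts 1/10 s, in which the tool goes at most 50 mm and 8.59 degrees, less where a joint would pass 70% of its speed; a pose out of reach is approached as far as the arm can. A call with a number of a shift or a turn outside -1 to 1 is refused whole. A call with a gripper value outside its range is refused whole. The fingers move at their own pace and stop on an object; "grip_force" is the grip in N (left out, the last holds). Time passes only in rows, so rows that do not move let the fingers close. It gives the time, the measured TCP pose, the force, the opening and the grip force at its end, in the units of the state.
- telemetry.get_obs(): the state, without advancing time (a new reading comes with each control period).
- viewer.camera(name): name is "scene" or "side" or "wrist"; returns a dict with "img" (400x640x3 uint8, red, green, blue), "z_map" (400x640 float32, m along the optical axis (not along the pixel's ray), 0 where there is no reading), "fx", "fy", "cx", "cy" (pixels), "dist" ([k1, k2, p1, p2, k3] as OpenCV has them; the pictures are not rectified), "R" (3x3) and "t" (3): a world point X has camera coordinates R X + t; the wrist camera has in their place "tool_from_camera" (4x4, takes a point from camera to tool coordinates, whose origin is the TCP and whose axes are the flange's). Camera axes: x right, y down, z forward; pixel columns grow to the right and rows downward; lengths in m; the calibration is good to about 2 mm. A picture is of the moment at which its call begins: read the wrist's pose just before it.
- hand_in(): hands the job in; it is judged then, once.
Trained networks look in a picture, given as the dict that the camera call returned (one of the last four; its "shot" number tells which), for a name from the list of things; names that differ only in an ending like _2 or _b are one class to them, and where a whole thing is asked for, a point or a joint stands for the part that bears it (a point fixed in the world has none). Each returns a list of dicts, best first, with "score" (0 to 1); they miss things now and then, are a little off and sometimes report something else, mostly with a low value. They report only what shows in the picture. A call takes as long as a camera call.
- viewer.recognise(target, picture): "rect" ([left, top, right, bottom] in pixels, round what is visible of it).
The state is a dict: "time_s": time; "qpos": joint angles; "joint_vel": joint speeds; "tau": joint torques, N m; "ee_pos": TCP position; "eef_rot": TCP orientation; "force": force on the tool from outside, world axes, zero at the start; "moment": the same for the moment, N m; "grip_width": finger opening in m; "grip_force": force on a finger pad.
Only numpy, scipy, OpenCV 4.12 (cv2) and the standard library are available. Lean on these libraries where they do the work, as an engineer would, in place of code of your own. Each camera call takes 0.05 s, during which the arm holds its last target. There are 200 camera calls.

## Task

Set the listening level on the headphone amplifier, the flat rectangular box: turn the knob on its top anticlockwise all the way to its stop, then bring it back up (clockwise) exactly two clicks and let go. Do not turn the smaller knob of the round lamp dimmer.

Things in the scene. Friction and masses are not known exactly. Their poses are not given: they have to be found in the camera images.
- volume (a joint): Angle of the amplifier's knob, rad: 0 at the anticlockwise stop, growing clockwise seen from above (to 4.19). It clicks every 20 degrees (0.349); the stop is itself a click position, so the first click from it is at 0.349, the second at 0.698. About 0.04 N m takes it out of a click; let go, it settles into the nearest. Starts about 3 or 4 clicks (at most 1.4 rad) from the stop: one grasp does it
- volume_grip (a point): Grip point on the axis of the amplifier's black knob, 73 mm above the table: round skirt 52 mm across, 8 mm high; on it an upright finger bar 48 long, 14 thick, 32 high, to pinch from above across its 14 mm. Point: 9 mm below the bar's top, 23 above the skirt, 31 above the case. Turns with the knob: x along the bar, y across it, z up; white pointer line on the bar's -x end
- amplifier: Headphone amplifier: grey flat rectangular case 120 (x) x 150 (y) x 42 mm (z), fixed to the table; origin under its centre. The knob is in the middle of its top; two round sockets on the front (-x) face, a row of vents at the rear. 13 white ticks round the knob mark the click positions; at the anticlockwise stop the pointer is at the first tick, 60 degrees clockwise of the case's -x
- dimmer_tip (a point): Lamp dimmer, not to be turned: grey round puck 90 mm across and 30 mm high, fixed to the table, with a smaller black knob (skirt 38 mm across, bar 34 x 10 mm, top 60 mm above the table). This point: upper edge of that bar's pointer end, 17 mm from the knob's axis

How it is judged:
By the outcome, as a careful person would: the job done as asked, in the order asked, and still so for the second after the job is handed in, with the robot touching nothing.
It also fails if it takes over 38 s, if anything falls off the work surface, if the arm or the gripper's body presses on something with over 40 N, if the wrist force passes 120 N, or if a joint passes its speed limit or range.

## Working session

There is one attempt and no reset: what is moved stays moved. The work goes in short steps, Python scripts to look and compute and a tool call to move; the robot and the scene stay as the last step left them, time stands still between calls to the robot, and variables do not carry over. Pictures are saved under pics/ and viewed, at most 10 in all, crops included, and the job is handed in when it is done.

Besides the shell and the picture viewer there is one more tool, called after "Call:" as name(argument=value, ...) on one line, values as JSON. step_arm: Moves the arm, as the interface text tells. Shifts and turns lie within -1 to 1; 1 stands for 0.1 m of shift or 90 degrees of turn. Its arguments: {"type":"object","properties":{"plan":{"type":"array"},"grip_force":{"type":"number"}},"required":["plan"]}

```bash
mkdir -p pics; cat > h.py <<'E'
import numpy as np, cv2
from scipy.spatial.transform import Rotation as Ro
from station import telemetry, viewer, hand_in, ctrl
def shot(name):
    o=telemetry.get_obs(); p=viewer.camera(name)
    if name=="wrist":
        T=np.eye(4);T[:3,:3]=Ro.from_euler('xyz',o['eef_rot']).as_matrix();T[:3,3]=o['ee_pos']
        C=T@np.array(p['tool_from_camera'])
    else:
        C=np.eye(4);R=np.array(p['R']);C[:3,:3]=R.T;C[:3,3]=-R.T@np.array(p['t'])
    return p,C
def cloud(p,C):
    K=np.array([[p['fx'],0,p['cx']],[0,p['fy'],p['cy']],[0,0,1.]])
    h,w=p['z_map'].shape
    uv=np.stack(np.meshgrid(np.arange(w),np.arange(h)),-1).reshape(-1,1,2).astype(np.float32)
    n=cv2.undistortPoints(uv,K,np.array(p['dist'],float)).reshape(h,w,2)
    z=p['z_map'][...,None]
    X=np.concatenate([n*z,z],-1)@C[:3,:3].T+C[:3,3]
    X[p['z_map']<=0]=np.nan
    return X
def save(p,f): cv2.imwrite('pics/'+f,p['img'][...,::-1])
E
python3 - <<'E'
from h import *
print(telemetry.get_obs(), ctrl.tcp_to_tips)
for n in ("scene","wrist"):
    p,C=shot(n); save(p,n+'0.png'); X=cloud(p,C)
    for t in ("amplifier","volume_grip","dimmer_tip"):
        for r in viewer.recognise(t,p)[:2]:
            l,tp,rr,b=map(int,r['rect']); Y=X[tp:b,l:rr].reshape(-1,3)
            print(n,t,r['rect'],r['score'],np.nanmedian(Y,0).round(3))
E
```

```text
{'time_s': 0.0, 'qpos': array([-6.66001851e-02,  3.00452682e-01,  1.52158467e+00, -4.69608634e-06,
        1.32068549e+00, -6.66097035e-02]), 'joint_vel': array([ 0.00012271, -0.00036559, -0.00033246,  0.00016527,  0.00095811,
        0.00050182]), 'tau': array([-1.53750298e-03, -5.31805658e+01, -3.52735734e+01,  7.07558286e-02,
        2.43994006e-02, -4.79655944e-05]), 'ee_pos': array([5.49728512e-01, 1.37943949e-05, 1.95194918e-01]), 'eef_rot': array([-3.14046467e+00, -7.06874313e-05,  1.57080697e+00]), 'force': array([ 0.9367038 , -0.05910725,  1.33391069]), 'moment': array([ 0.01482515, -0.00810054, -0.0269209 ]), 'grip_force': 0.0, 'grip_width': 0.09382980411969075} 0.017
scene amplifier [339.1, 221.6, 442.5, 305.2] 0.81 [ 0.523 -0.225  0.03 ]
scene volume_grip [376.6, 227.5, 407.2, 263.7] 0.8 [ 0.54  -0.218  0.049]
scene dimmer_tip [237.6, 152.8, 253.8, 169.6] 0.52 [0.53  0.223 0.038]
wrist amplifier [259.7, 272.1, 374.9, 388.9] 0.88 [ 0.546 -0.157  0.042]
wrist volume_grip [294.1, 354.5, 331.9, 374.9] 0.88 [ 0.538 -0.219  0.08 ]
```

View pics/scene0.png

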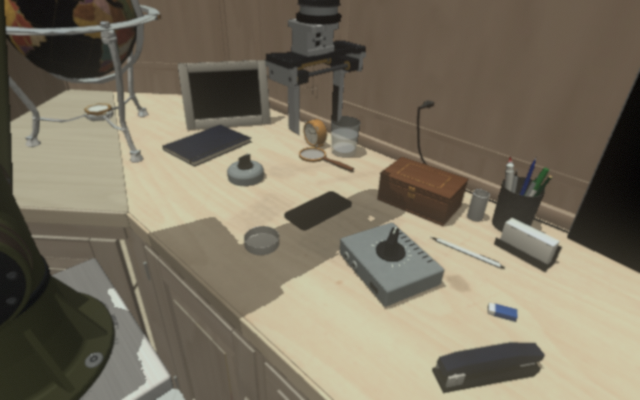

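View pics/wrist0.png

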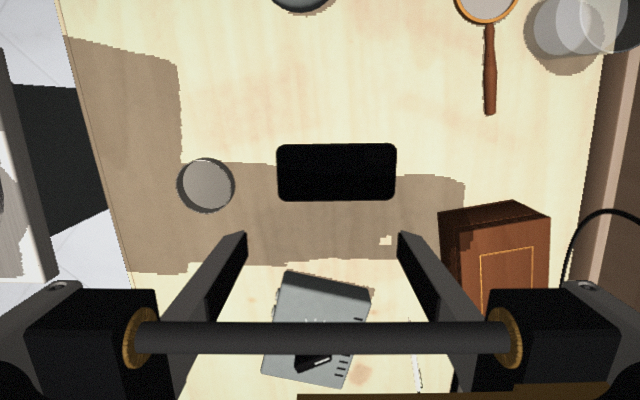

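```bash
python3 - <<'E'
from h import *
p,C=shot("wrist");print(C.round(3),np.array(p['tool_from_camera']).round(3),p['fx'])
E
```

```text
[[ 1.     0.001 -0.001  0.55 ]
 [ 0.001 -0.959 -0.283  0.082]
 [-0.001  0.283 -0.959  0.385]
 [ 0.     0.     0.     1.   ]] [[ 0.001 -0.959 -0.283  0.082]
 [ 1.     0.001 -0.    -0.   ]
 [ 0.001 -0.283  0.959 -0.189]
 [ 0.     0.     0.     1.   ]] 311.18959035437024
```

Call:
step_arm(plan=[{"dx": -0.45, "claw": 0}, {"dx": -0.45, "claw": 0}, {"dx": -0.45, "claw": 0}, {"dx": -0.45, "claw": 0}, {"dx": -0.45, "dy": -0.1, "claw": 0}, {"claw": 0}, {"claw": 0}])

```text
$.plan[0]: bad value
```

```bash
python3 - <<'E'
from h import *
p,C=shot("wrist"); save(p,'wrist1.png'); X=cloud(p,C)
o=telemetry.get_obs();print(o['ee_pos'],o['qpos'],o['time_s'])
R=viewer.recognise("volume_grip",p);print(R[:2])
Y=X.reshape(-1,3); d=np.hypot(Y[:,0]-.535,Y[:,1]+.218)
def fit(lo,hi,r):
    m=(d<r)&(Y[:,2]>lo)&(Y[:,2]<hi); return cv2.minAreaRect((Y[m,:2]*1000).astype(np.float32)),m.sum(),np.median(Y[m],0)
print('bar',fit(.076,.09,.045)); print('case',fit(.038,.046,.11))
E
```

```text
[ 5.49977550e-01 -1.51117893e-05  1.95714974e-01] [-6.66097780e-02  2.99940420e-01  1.52101990e+00 -3.04832906e-05
  1.32070879e+00 -6.66426383e-02] 0.5
[{'rect': [296.1, 352.2, 329.0, 373.3], 'score': 0.86}]
bar (((537.8605346679688, -216.18362426757812), (46.17704772949219, 13.767563819885254), 25.125316619873047), np.int64(383), array([ 0.53614033, -0.21514471,  0.08191982]))
case (((537.44580078125, -217.14096069335938), (151.05453491210938, 119.55738067626953), 75.67788696289062), np.int64(4682), array([ 0.53921371, -0.17941278,  0.04223618]))
```

View pics/wrist1.png

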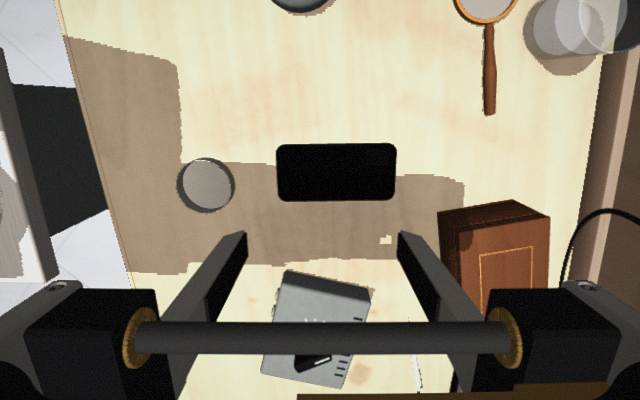

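Call:
step_arm(plan=[{"dx": -0.43, "dy": 0, "dz": 0, "rx": 0, "ry": 0, "rz": 0, "claw": 0}, {"dx": -0.43, "dy": 0, "dz": 0, "rx": 0, "ry": 0, "rz": 0, "claw": 0}, {"dx": -0.43, "dy": 0, "dz": 0, "rx": 0, "ry": 0, "rz": 0, "claw": 0}, {"dx": -0.43, "dy": 0, "dz": 0, "rx": 0, "ry": 0, "rz": 0, "claw": 0}, {"dx": -0.43, "dy": -0.12, "dz": 0, "rx": 0, "ry": 0, "rz": 0, "claw": 0}, {"dx": 0, "dy": 0, "dz": 0, "rx": 0, "ry": 0, "rz": 0, "claw": 0}, {"dx": 0, "dy": 0, "dz": 0, "rx": 0, "ry": 0, "rz": 0, "claw": 0}])

```text
time_s: 1.25
ee_pos: [0.5377, -0.2156, 0.1956]
eef_rot: [-3.141, -0.0, 1.569]
force: [0.5, 1.2, 0.2]
grip_width: 0.0936
grip_force: 0.0
```

Call:
step_arm(plan=[{"dx": 0, "dy": 0, "dz": 0, "rx": 0, "ry": 0, "rz": 0.09, "claw": 0}, {"dx": 0, "dy": 0, "dz": 0, "rx": 0, "ry": 0, "rz": 0.09, "claw": 0}, {"dx": 0, "dy": 0, "dz": 0, "rx": 0, "ry": 0, "rz": 0.09, "claw": 0}, {"dx": 0, "dy": 0, "dz": 0, "rx": 0, "ry": 0, "rz": 0.09, "claw": 0}, {"dx": 0, "dy": 0, "dz": 0, "rx": 0, "ry": 0, "rz": 0.09, "claw": 0}, {"dx": 0, "dy": 0, "dz": 0, "rx": 0, "ry": 0, "rz": 0.09, "claw": 0}, {"dx": 0, "dy": 0, "dz": 0, "rx": 0, "ry": 0, "rz": 0.09, "claw": 0}, {"dx": 0, "dy": 0, "dz": 0, "rx": 0, "ry": 0, "rz": 0.09, "claw": 0}, {"dx": 0, "dy": 0, "dz": 0, "rx": 0, "ry": 0, "rz": 0, "claw": 0}, {"dx": 0, "dy": 0, "dz": 0, "rx": 0, "ry": 0, "rz": 0, "claw": 0}])

```text
time_s: 2.25
ee_pos: [0.5383, -0.2141, 0.1958]
eef_rot: [3.142, -0.0, 0.445]
force: [-0.8, 0.6, 0.7]
grip_width: 0.0941
grip_force: 0.0
```

```bash
cat > m.py <<'E'
from h import *
def measure(f):
    p,C=shot("wrist"); save(p,f); X=cloud(p,C)
    o=telemetry.get_obs();print(o['ee_pos'],np.degrees(o['eef_rot']),o['qpos'].round(2),o['time_s'])
    Y=X.reshape(-1,3); d=np.hypot(Y[:,0]-.5375,Y[:,1]+.217)
    def fit(lo,hi,r):
        m=(d<r)&(Y[:,2]>lo)&(Y[:,2]<hi); return cv2.minAreaRect((Y[m,:2]*1000).astype(np.float32)),m.sum(),np.median(Y[m],0)
    print('bar',fit(.077,.088,.03)); print('case',fit(.038,.046,.1))
E
python3 -c "
from m import *
measure('wrist2.png')"
```

```text
[ 0.53819372 -0.2143096   0.19581299] [ 1.79999607e+02 -4.00292509e-03  2.54831940e+01] [-0.44  0.37  1.43  0.    1.34  0.68] 2.3
bar (((537.8426513671875, -216.89346313476562), (47.04887771606445, 13.477354049682617), 25.381746292114258), np.int64(630), array([ 0.53857276, -0.21645979,  0.08209745]))
case (((536.908935546875, -217.12384033203125), (149.43319702148438, 120.18584442138672), 75.84187316894531), np.int64(11503), array([ 0.54484659, -0.20965378,  0.04236235]))
```

View pics/wrist2.png

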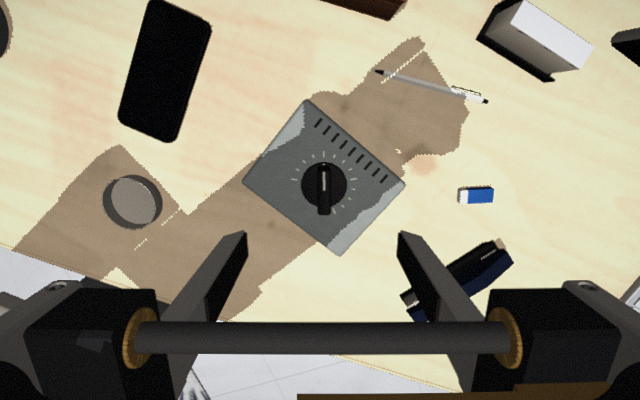

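Call:
step_arm(plan=[{"dx": -0.02, "dy": 0.02, "dz": 0.25, "rx": 0, "ry": 0, "rz": 0, "claw": 0.5}, {"dx": 0, "dy": 0, "dz": 0.25, "rx": 0, "ry": 0, "rz": 0, "claw": 0.5}, {"dx": 0, "dy": 0, "dz": 0.25, "rx": 0, "ry": 0, "rz": 0, "claw": 0.5}, {"dx": 0, "dy": 0, "dz": 0.25, "rx": 0, "ry": 0, "rz": 0, "claw": 0.5}, {"dx": 0, "dy": 0, "dz": 0.12, "rx": 0, "ry": 0, "rz": 0, "claw": 0.5}, {"dx": 0, "dy": 0, "dz": 0.1, "rx": 0, "ry": 0, "rz": 0, "claw": 0.5}, {"dx": 0, "dy": 0, "dz": 0, "rx": 0, "ry": 0, "rz": 0, "claw": 0.5}, {"dx": 0, "dy": 0, "dz": 0, "rx": 0, "ry": 0, "rz": 0, "claw": 0.5}], grip_force=15)

```text
time_s: 3.1
ee_pos: [0.5375, -0.2178, 0.0746]
eef_rot: [3.141, -0.001, 0.44]
force: [0.3, -0.1, 0.5]
grip_width: 0.0467
grip_force: 0.0
```

Call:
step_arm(plan=[{"dx": 0, "dy": 0, "dz": 0.02, "rx": 0, "ry": 0, "rz": 0, "claw": 1}, {"dx": 0, "dy": 0, "dz": 0, "rx": 0, "ry": 0, "rz": 0, "claw": 1}, {"dx": 0, "dy": 0, "dz": 0, "rx": 0, "ry": 0, "rz": 0, "claw": 1}, {"dx": 0, "dy": 0, "dz": 0, "rx": 0, "ry": 0, "rz": 0, "claw": 1}, {"dx": 0, "dy": 0, "dz": 0, "rx": 0, "ry": 0, "rz": 0, "claw": 1}, {"dx": 0, "dy": 0, "dz": 0, "rx": 0, "ry": 0, "rz": 0, "claw": 1}, {"dx": 0, "dy": 0, "dz": 0, "rx": 0, "ry": 0, "rz": 0, "claw": 1}])

```text
time_s: 3.8
ee_pos: [0.5376, -0.2179, 0.0726]
eef_rot: [3.14, -0.001, 0.44]
force: [-0.3, 0.4, 5.0]
grip_width: 0.0004
grip_force: 2.6
```

```bash
python3 -c "
from h import *
print(telemetry.get_obs())"
```

```text
{'time_s': 3.8, 'qpos': array([-4.48249718e-01,  4.91018164e-01,  1.55834245e+00,  3.71717388e-06,
        1.09053478e+00,  6.82698923e-01]), 'joint_vel': array([ 0.00074551,  0.00121074,  0.00128538, -0.00107116, -0.00038906,
       -0.00081808]), 'tau': array([-1.04383130e-01, -5.70659351e+01, -2.96421915e+01,  1.59808999e-02,
       -6.85125939e-02,  1.95052286e-05]), 'ee_pos': array([ 0.53756048, -0.21789864,  0.07256628]), 'eef_rot': array([ 3.14027788e+00, -1.07334203e-03,  4.39846677e-01]), 'force': array([-0.29495766,  0.42043342,  5.04261038]), 'moment': array([0.09894164, 0.12207306, 0.04334148]), 'grip_force': 2.6274989542434923, 'grip_width': 0.00043160523096971205}
```

```bash
python3 -c "
from h import *
a,_=shot('wrist');s,C=shot('side');c,_=shot('scene')
r=viewer.recognise('volume_grip',s);print(r[:1])
k=cv2.resize(c['img'][190:310,320:460],(560,480))
save(a,'w3.png')
l,t,R,b=map(int,r[0]['rect']) if r else (270,150,370,250)
u,v=(l+R)//2,(t+b)//2
q=cv2.resize(s['img'][max(0,v-75):v+75,max(0,u-100):u+100],(800,600))
cv2.imwrite('pics/s3.png',np.hstack([cv2.resize(q,(400,300)),cv2.resize(k,(400,300))])[...,::-1])
print(telemetry.get_obs()['grip_width'])"
```

```text
[{'rect': [341.7, 261.6, 366.7, 291.7], 'score': 0.67}]
0.000483327321029797
```

View pics/w3.png

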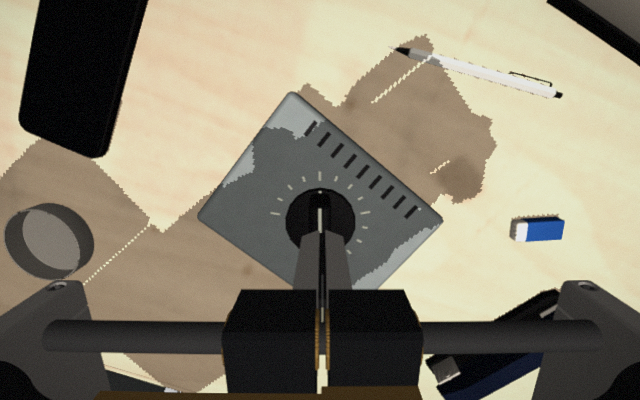

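View pics/s3.png

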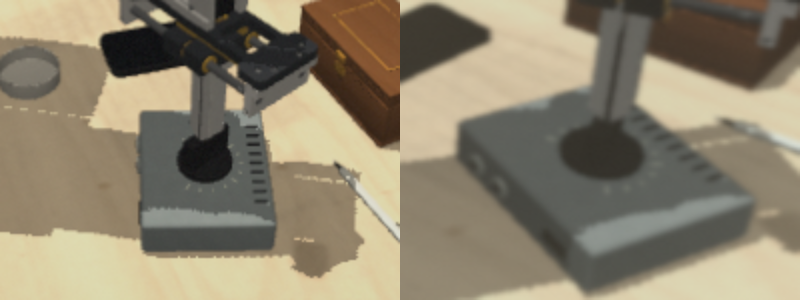

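```bash
python3 -c "
from h import *
np.set_printoptions(linewidth=200,suppress=True)
p,C=shot('wrist');X=cloud(p,C)
for r in range(186,262,5): print(r,[tuple((X[r,c]*1000).round().astype(int)) if X[r,c,0]==X[r,c,0] else 0 for c in (303,312,317,320,323,328,337)])
s,C=shot('side');X2=cloud(s,C)
cv2.imwrite('pics/s4.png',cv2.resize(s['img'][235:295,315:395],(800,600),interpolation=cv2.INTER_CUBIC)[...,::-1])
print(C.round(2).tolist())
for r in range(248,292,4): print(r,[tuple((X2[r,c]*1000).round().astype(int)) if X2[r,c,0]==X2[r,c,0] else 0 for c in range(340,372,4)])
"
```

```text
186 [(np.int64(556), np.int64(-195), np.int64(42)), (np.int64(559), np.int64(-201), np.int64(42)), (np.int64(560), np.int64(-204), np.int64(43)), (np.int64(561), np.int64(-206), np.int64(41)), (np.int64(562), np.int64(-208), np.int64(42)), (np.int64(564), np.int64(-211), np.int64(43)), (np.int64(566), np.int64(-217), np.int64(43))]
191 [(np.int64(553), np.int64(-196), np.int64(43)), (np.int64(557), np.int64(-202), np.int64(50)), (np.int64(559), np.int64(-205), np.int64(50)), 0, (np.int64(560), np.int64(-209), np.int64(49)), (np.int64(562), np.int64(-212), np.int64(50)), (np.int64(563), np.int64(-219), np.int64(42))]
196 [(np.int64(551), np.int64(-197), np.int64(50)), (np.int64(557), np.int64(-202), np.int64(60)), (np.int64(558), np.int64(-205), np.int64(61)), (np.int64(559), np.int64(-207), np.int64(62)), (np.int64(560), np.int64(-209), np.int64(61)), (np.int64(561), np.int64(-212), np.int64(58)), (np.int64(562), np.int64(-219), np.int64(50))]
201 [(np.int64(548), np.int64(-199), np.int64(50)), (np.int64(557), np.int64(-203), np.int64(72)), (np.int64(559), np.int64(-205), np.int64(73
[... 7842 characters left out ...]
(515), np.int64(-223), np.int64(49)), (np.int64(519), np.int64(-233), np.int64(58)), (np.int64(529), np.int64(-227), np.int64(50)), (np.int64(536), np.int64(-228), np.int64(48)), (np.int64(543), np.int64(-231), np.int64(49)), (np.int64(550), np.int64(-232), np.int64(49)), (np.int64(558), np.int64(-232), np.int64(47))]
288 [(np.int64(507), np.int64(-224), np.int64(42)), (np.int64(514), np.int64(-226), np.int64(41)), (np.int64(520), np.int64(-233), np.int64(47)), (np.int64(526), np.int64(-237), np.int64(50)), (np.int64(533), np.int64(-238), np.int64(49)), (np.int64(540), np.int64(-240), np.int64(49)), (np.int64(548), np.int64(-240), np.int64(47)), (np.int64(557), np.int64(-237), np.int64(42))]
```

View pics/s4.png

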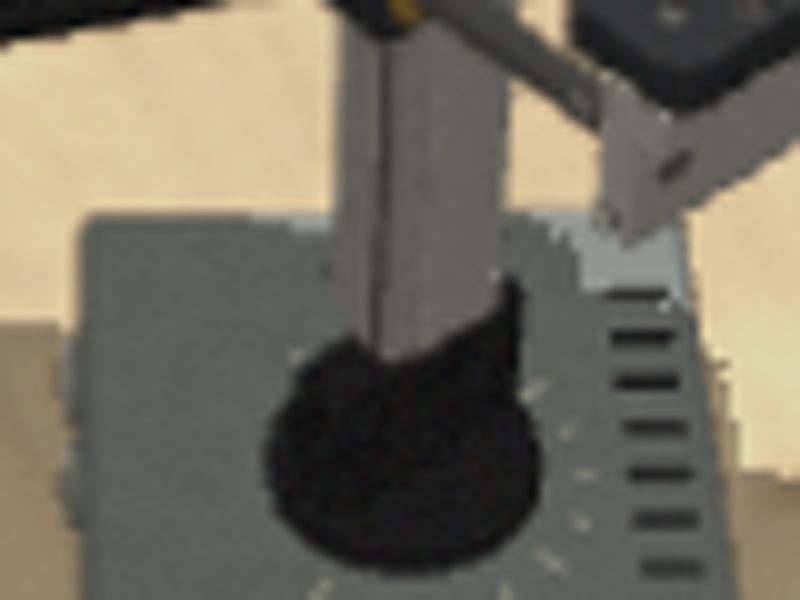

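Both views show the closed fingers resting on top of the bar (tips about (410,350) in the crop, z≈0.082). So the real tips stand about 10 mm behind the TCP, not 17 mm ahead of it. I'll lift, open and go 25 mm deeper.

Call:
step_arm(plan=[{"dx": 0, "dy": 0, "dz": -0.1, "rx": 0, "ry": 0, "rz": 0, "claw": 1}, {"dx": 0, "dy": 0, "dz": 0, "rx": 0, "ry": 0, "rz": 0, "claw": 0.5}, {"dx": 0, "dy": 0, "dz": 0, "rx": 0, "ry": 0, "rz": 0, "claw": 0.5}, {"dx": 0, "dy": 0, "dz": 0, "rx": 0, "ry": 0, "rz": 0, "claw": 0.5}, {"dx": 0, "dy": 0, "dz": 0, "rx": 0, "ry": 0, "rz": 0, "claw": 0.5}, {"dx": 0, "dy": 0, "dz": 0.1, "rx": 0, "ry": 0, "rz": 0, "claw": 0.5}, {"dx": 0, "dy": 0, "dz": 0.08, "rx": 0, "ry": 0, "rz": 0, "claw": 0.5}, {"dx": 0, "dy": 0, "dz": 0.08, "rx": 0, "ry": 0, "rz": 0, "claw": 0.5}, {"dx": 0, "dy": 0, "dz": 0.06, "rx": 0, "ry": 0, "rz": 0, "claw": 0.5}, {"dx": 0, "dy": 0, "dz": 0, "rx": 0, "ry": 0, "rz": 0, "claw": 0.5}])

```text
time_s: 5.1
ee_pos: [0.5366, -0.2174, 0.0485]
eef_rot: [-3.14, 0.001, 0.44]
force: [-0.2, 0.3, -0.4]
grip_width: 0.0472
grip_force: 0.0
```

```bash
python3 -c "
from m import *
measure('w5.png')
s,C=shot('side');cv2.imwrite('pics/s5.png',np.hstack([cv2.resize(s['img'][235:295,315:395],(400,300),interpolation=cv2.INTER_CUBIC),cv2.resize(cv2.imread('pics/w5.png')[100:340,160:480,::-1],(400,300))])[...,::-1])
"
```

```text
[ 0.53680193 -0.21755656  0.04920351] [-1.79955208e+02  3.65421568e-02  2.52004847e+01] [-0.45  0.52  1.57 -0.    1.05  0.68] 5.15
bar (((539.3358764648438, -217.75897216796875), (44.88232421875, 52.26969909667969), 59.72271728515625), np.int64(2263), array([ 0.53972775, -0.21561201,  0.08216337]))
case (((537.7124633789062, -216.97210693359375), (149.4600067138672, 119.77742767333984), 75.73014831542969), np.int64(26254), array([ 0.55905379, -0.19863831,  0.04235543]))
```

View pics/s5.png

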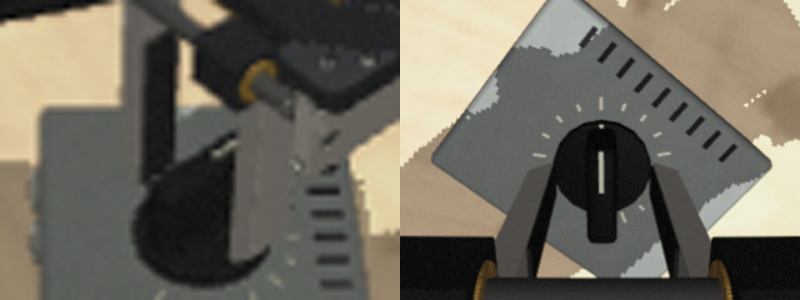

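The fingers now straddle the bar, and the pointer hasn't moved. Closing.

Call:
step_arm(plan=[{"dx": 0, "dy": 0, "dz": 0.01, "rx": 0, "ry": 0, "rz": 0, "claw": 1}, {"dx": 0, "dy": 0, "dz": 0, "rx": 0, "ry": 0, "rz": 0, "claw": 1}, {"dx": 0, "dy": 0, "dz": 0, "rx": 0, "ry": 0, "rz": 0, "claw": 1}, {"dx": 0, "dy": 0, "dz": 0, "rx": 0, "ry": 0, "rz": 0, "claw": 1}, {"dx": 0, "dy": 0, "dz": 0, "rx": 0, "ry": 0, "rz": 0, "claw": 1}, {"dx": 0, "dy": 0, "dz": 0, "rx": 0, "ry": 0, "rz": 0, "claw": 1}], grip_force=20)

```text
time_s: 5.8
ee_pos: [0.5367, -0.2169, 0.0489]
eef_rot: [-3.14, 0.0, 0.44]
force: [-3.1, 5.5, 4.3]
grip_width: 0.0137
grip_force: 20.0
```

Call:
step_arm(plan=[{"dx": 0, "dy": 0, "dz": 0, "rx": 0, "ry": 0, "rz": -0.085, "claw": 1}, {"dx": 0, "dy": 0, "dz": 0, "rx": 0, "ry": 0, "rz": -0.085, "claw": 1}, {"dx": 0, "dy": 0, "dz": 0, "rx": 0, "ry": 0, "rz": -0.085, "claw": 1}, {"dx": 0, "dy": 0, "dz": 0, "rx": 0, "ry": 0, "rz": -0.085, "claw": 1}, {"dx": 0, "dy": 0, "dz": 0, "rx": 0, "ry": 0, "rz": -0.085, "claw": 1}, {"dx": 0, "dy": 0, "dz": 0, "rx": 0, "ry": 0, "rz": -0.085, "claw": 1}, {"dx": 0, "dy": 0, "dz": 0, "rx": 0, "ry": 0, "rz": -0.085, "claw": 1}, {"dx": 0, "dy": 0, "dz": 0, "rx": 0, "ry": 0, "rz": -0.085, "claw": 1}, {"dx": 0, "dy": 0, "dz": 0, "rx": 0, "ry": 0, "rz": -0.085, "claw": 1}, {"dx": 0, "dy": 0, "dz": 0, "rx": 0, "ry": 0, "rz": 0, "claw": 1}])

```text
time_s: 6.8
ee_pos: [0.5381, -0.2176, 0.0489]
eef_rot: [3.139, 0.001, 1.646]
force: [6.1, 0.4, -4.0]
grip_width: 0.0138
grip_force: 20.0
```

```bash
cat > st.py <<'E'
from h import *
o=telemetry.get_obs();print(o['moment'],o['force'],o['grip_width'],np.degrees(o['eef_rot']),o['ee_pos'])
E
python3 st.py
```

```text
[ 0.14429802 -1.4751486  -0.0211946 ] [ 6.1465222   0.35818904 -4.02453448] 0.013826535987024706 [1.79855370e+02 3.49100690e-02 9.43322649e+01] [ 0.53806873 -0.21764203  0.04894999]
```

Call:
step_arm(plan=[{"dx": 0, "dy": 0, "dz": 0, "rx": 0, "ry": 0, "rz": -0.05, "claw": 1}, {"dx": 0, "dy": 0, "dz": 0, "rx": 0, "ry": 0, "rz": -0.04, "claw": 1}, {"dx": 0, "dy": 0, "dz": 0, "rx": 0, "ry": 0, "rz": 0, "claw": 1}, {"dx": 0, "dy": 0, "dz": 0, "rx": 0, "ry": 0, "rz": 0, "claw": 1}])

```text
time_s: 7.2
ee_pos: [0.5383, -0.2176, 0.049]
eef_rot: [3.139, 0.001, 1.783]
force: [9.0, 0.7, -4.9]
grip_width: 0.0139
grip_force: 20.0
```

```bash
python3 st.py
```

```text
[ 0.1699343  -1.77841208  0.01202621] [ 8.98910707  0.72603662 -4.88989904] 0.013926261608116523 [1.79838343e+02 6.09822128e-02 1.02157584e+02] [ 0.53825098 -0.21762168  0.04897991]
```

Call:
step_arm(plan=[{"dx": 0, "dy": 0, "dz": 0, "rx": 0, "ry": 0, "rz": -0.03, "claw": 1}, {"dx": 0, "dy": 0, "dz": 0, "rx": 0, "ry": 0, "rz": -0.02, "claw": 1}, {"dx": 0, "dy": 0, "dz": 0, "rx": 0, "ry": 0, "rz": 0, "claw": 1}, {"dx": 0, "dy": 0, "dz": 0, "rx": 0, "ry": 0, "rz": 0, "claw": 1}])

```text
time_s: 7.6
ee_pos: [0.5383, -0.2176, 0.049]
eef_rot: [3.139, 0.001, 1.861]
force: [9.5, 0.6, -4.6]
grip_width: 0.0144
grip_force: 20.1
```

```bash
python3 st.py
```

```text
[ 0.21761337 -1.83236465 -0.31853443] [ 9.53310929  0.5620094  -4.55803354] 0.014375182131854035 [1.79830986e+02 6.62558164e-02 1.06627741e+02] [ 0.53832197 -0.21757822  0.04895615]
```

Call:
step_arm(plan=[{"dx": 0, "dy": 0, "dz": 0, "rx": 0, "ry": 0, "rz": -0.01, "claw": 1}, {"dx": 0, "dy": 0, "dz": 0, "rx": 0, "ry": 0, "rz": 0, "claw": 1}, {"dx": 0, "dy": 0, "dz": 0, "rx": 0, "ry": 0, "rz": 0, "claw": 1}])

```text
time_s: 7.9
ee_pos: [0.5383, -0.2176, 0.049]
eef_rot: [3.139, 0.001, 1.876]
force: [9.7, 0.5, -4.8]
grip_width: 0.0143
grip_force: 20.3
```

```bash
python3 st.py
```

```text
[ 0.07725187 -1.79476373 -0.35543185] [ 9.66359763  0.46431898 -4.78020557] 0.014250072693178937 [1.79830284e+02 7.09651936e-02 1.07515238e+02] [ 0.53830625 -0.21762359  0.04897657]
```

Call:
step_arm(plan=[{"dx": 0, "dy": 0, "dz": 0, "rx": 0, "ry": 0, "rz": 0.07, "claw": 1}, {"dx": 0, "dy": 0, "dz": 0, "rx": 0, "ry": 0, "rz": 0.08, "claw": 1}, {"dx": 0, "dy": 0, "dz": 0, "rx": 0, "ry": 0, "rz": 0.08, "claw": 1}, {"dx": 0, "dy": 0, "dz": 0, "rx": 0, "ry": 0, "rz": 0.08, "claw": 1}, {"dx": 0, "dy": 0, "dz": 0, "rx": 0, "ry": 0, "rz": 0.08, "claw": 1}, {"dx": 0, "dy": 0, "dz": 0, "rx": 0, "ry": 0, "rz": 0.07, "claw": 1}, {"dx": 0, "dy": 0, "dz": 0, "rx": 0, "ry": 0, "rz": 0, "claw": 1}, {"dx": 0, "dy": 0, "dz": 0, "rx": 0, "ry": 0, "rz": 0, "claw": 1}])

```text
time_s: 8.7
ee_pos: [0.5374, -0.2176, 0.0489]
eef_rot: [3.141, -0.0, 1.158]
force: [3.6, 1.5, 1.1]
grip_width: 0.0138
grip_force: 20.0
```

```bash
python3 st.py
```

```text
[ 0.21633398 -0.55146344 -0.07314388] [3.61783393 1.54394577 1.09724588] 0.013815775481674588 [ 1.79955124e+02 -1.41874759e-02  6.63400718e+01] [ 0.53736528 -0.21760682  0.04894577]
```

Call:
step_arm(plan=[{"dx": 0, "dy": 0, "dz": 0, "rx": 0, "ry": 0, "rz": 0, "claw": 0.4}, {"dx": 0, "dy": 0, "dz": 0, "rx": 0, "ry": 0, "rz": 0, "claw": 0.4}, {"dx": 0, "dy": 0, "dz": 0, "rx": 0, "ry": 0, "rz": 0, "claw": 0.4}, {"dx": 0, "dy": 0, "dz": 0, "rx": 0, "ry": 0, "rz": 0, "claw": 0.4}, {"dx": 0, "dy": 0, "dz": -0.2, "rx": 0, "ry": 0, "rz": 0, "claw": 0.4}, {"dx": 0, "dy": 0, "dz": -0.3, "rx": 0, "ry": 0, "rz": 0, "claw": 0.4}, {"dx": 0, "dy": 0, "dz": -0.4, "rx": 0, "ry": 0, "rz": 0, "claw": 0.4}, {"dx": 0, "dy": 0, "dz": -0.4, "rx": 0, "ry": 0, "rz": 0, "claw": 0}, {"dx": 0, "dy": 0, "dz": 0, "rx": 0, "ry": 0, "rz": 0, "claw": 0}, {"dx": 0, "dy": 0, "dz": 0, "rx": 0, "ry": 0, "rz": 0, "claw": 0}])

```text
time_s: 9.7
ee_pos: [0.5371, -0.2177, 0.1791]
eef_rot: [3.14, 0.0, 1.155]
force: [0.0, 0.9, 0.1]
grip_width: 0.077
grip_force: 0.0
```

```bash
python3 -c "
from m import *
measure('w6.png')"
```

```text
[ 0.53669409 -0.21753354  0.17795644] [-1.79943775e+02  2.67705735e-04  6.61602268e+01] [-0.45  0.38  1.46 -0.    1.31 -0.03] 9.75
bar (((537.5423583984375, -216.5696563720703), (47.065650939941406, 13.323293685913086), 65.86077880859375), np.int64(670), array([ 0.53759694, -0.21550685,  0.08210222]))
case (((536.9868774414062, -216.60545349121094), (149.72866821289062, 120.07373809814453), 75.75421905517578), np.int64(12771), array([ 0.54135793, -0.2042198 ,  0.04231182]))
```

View pics/w6.png

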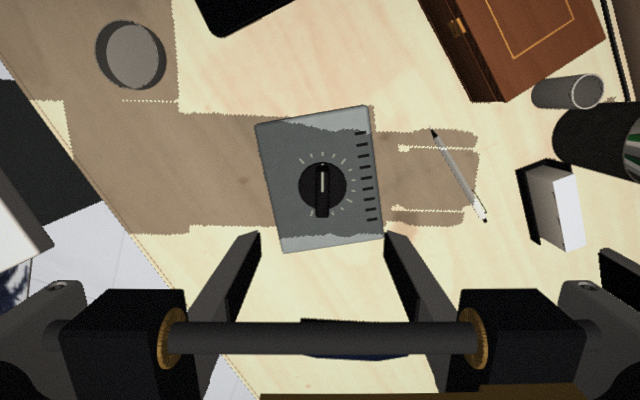

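The knob at (323,190) has its pointer at 65.9°. The stop is at 105.8°, so it sits 39.9° above it, which is exactly two clicks. The gripper is clear of everything.

```bash
python3 -c "
from station import hand_in
print(hand_in())"
```

```text
the job is handed in; nothing more can be done
None
```

The amplifier knob was turned anticlockwise to its stop, brought back two clicks (measured 39.9° from the stop) and let go; the dimmer was not touched and the job is handed in, though my first close missed the bar and pressed on its top with about 5 N without turning the knob.

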